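# Power the pass reader and hold the staff pass flush on its sloped pad

## Robot

A 7-joint arm with a two-finger parallel gripper is mounted at the origin on a cart in front of the work surface, level with it; the furniture and walls round the work are solid. World frame = base frame: x ahead of the robot, y to its left, z up, the work surface at z = 0. Lengths are in mm, angles in rad, forces in N, time in s.
With the tool pointing down it reaches from about 350 to 900 mm from the base axis. Payload 7.2 kg.
Tool frame: the origin (TCP) lies midway between the tips of the shut fingers; the grasp point (between the pads) lies 19 mm behind it (grip_depth is the distance from the TCP to the grasp point, in mm); y points along the fingers, x is the direction in which the jaws open and shut, and the axes are right-handed (so a half turn about y gives the same grasp; the last joint's range is limited). The gripper opens to 85 mm and grips with 20 to 120 N. Pads are 22 mm wide; open, the fingers measure 114 mm over their backs; the gripper's body (76 mm by 85 mm) begins 54 mm behind the grasp point. The pads swing forward as they close: fully open they stand 13 mm farther back than shut.
Start: joints at [1.08, 0.411, -0.013, 1.596, 0.006, 1.134, -0.082], TCP at [256.436, -569.973, 231.297] pointing down, gripper open.
Joint ranges: [-2.95, 2.95], [-0.29, 1.99], [-1.47, 1.44], [0.14, 2.54], [-1.03, 4.17], [0.13, 1.85], [-2.86, 2.86]. Speed limits (rad/s): [2.39, 2.39, 3.01, 3.01, 3.14, 3.14, 3.14].

## Interface

Orientations are given as a unit quaternion [x, y, z, w].
In Python, from plant import * gives the robot as it stands.
- The arm moves only by the shell command python3 -m handwheel 'ROWS'. ROWS is JSON, a list of rows, each a list of 3 entries, a list of its own where there are three numbers: the turn, a rotation vector about the tool's x, y, z scaled (see below), then the shift along the tool's x, y, z scaled (see below), then the opening, from 0 (shut) to 1 (fully open). In form: [[[wx, wy, wz], [x, y, z], claw], ...]. A call has 1 to 20 rows; each row is the pose to reach, as a shift and turn from the pose commanded when the call began, along the tool's axes at that moment; what a row does not reach only later rows make up. The controller multiplies each number of a shift by 200 mm and each number of a turn by 90 degrees. A row lasts 1/8 s, in which the tool goes at most 62.5 mm and 10.7 degrees, less where a joint would pass 70% of its speed; a pose out of reach is approached as far as the arm can. A call with a number of a shift or a turn outside -1 to 1 is refused whole. A call with a gripper value outside its range is refused whole. The fingers move at their own pace and stop on an object; the grip force is fixed at half the most. Time passes only in rows, so rows that repeat a pose let the fingers close. It gives the time, the measured TCP pose, the force and the opening at its end, in the units of the state.
- state(): the state, without advancing time (a new reading comes with each control period).
- read_camera(name): name is "scene" or "top"; returns the picture (400x640x3 uint8, blue, green, red); there is no depth.
- get_calibration(name): a dict with "fx", "fy", "cx", "cy" (pixels), "dist" ([k1, k2, p1, p2, k3] as OpenCV has them; the pictures are not rectified), "view" (4x4, takes a point from world to camera coordinates). Camera axes: x right, y down, z forward; pixel columns grow to the right and rows downward; lengths in mm; the calibration is good to about 2 mm. A picture is of the moment at which its call begins. get_calibration takes no time and is no camera call.
- hand_in(): hands the job in, once; it reports no verdict.
The state is a dict: "clock": time; "q": joint angles; "qvel": joint speeds; "joint_efforts": joint torques, N m; "position": TCP position; "orientation": TCP orientation; "wrist_force": force on the tool from outside, world axes, zero at the start; "moment": the same for the moment, N m; "grip_width": finger opening in mm.
Only numpy, scipy, OpenCV 4.12 (cv2) and the standard library are available. Lean on these libraries where they do the work, as an engineer would, in place of code of your own. Each camera call takes 0.05 s, during which the arm holds its last target. There are 200 camera calls.

## Task

The wireless pass reader is dead because its battery pack has been taken out. Push the battery pack fully home in the reader's battery bay and let go of it, then pick up the white staff pass, tilt it to match the sloped reading pad, and hold it flat, centred and lightly pressed against the pad. Finish while still holding the pass there; do not force the reader head out of the slope it is set to, and leave the other things on the counter alone.

Things in the scene. Friction and masses are not known exactly. Their poses are not given: they have to be found in the camera images.
- reader: Pass reader, fixed to the counter, 120 deep (x) x 230 wide (y) base plate, 14 mm thick, origin at the centre of its underside, x points to its back (away from the robot at yaw 0), z up. On its left (+y 50 mm) a black tilting head between two hinge cheeks, on its right the black battery bay, a block 50 (x) x 62 (y) mm whose top is 54 mm above the counter. It stands in a different place and turned each time
- bay_mouth (a point): centre of the mouth of the battery bay's hole, 10 mm behind and 75 mm right of the reader's origin, 54 mm above the counter; axes as the reader's. The hole goes straight down, 32 mm deep, 27 mm (x) by 37 mm (y)
- head (a joint): slope of the reader head, rad from level; 0 is level, growing as the back edge rises so that the face looks towards the front (-x) of the reader; set between 0.35 and 0.6 and held there by a stiff friction hinge (about 4 N m; pressing with 10 N does not turn it). The hinge axis runs along the reader's y, 65 mm above the counter and 50 mm left of the reader's origin, and the pad face lies 30 mm from that axis
- reader_pad (a point): centre of the flat face of the grey reading pad on the head; its z axis is the outward normal of the pad face, y is level across the head (the reader's y), x points up the slope. The pad is 64 mm (x) by 40 mm (y) and stands 8 mm proud of the head, which is 116 mm (x) by 88 mm (y) and 16 mm thick, so fingers that hold the long edges of the pass hang free beside the pad. The highest point of the head is below 130 mm
- head_edge (a point): middle of the upper (back) edge of the reader head, 58 mm up the slope from the pad centre and 8 mm below the pad face; it stays put as long as the head's slope is not changed
- battery_pack: battery pack, 68 mm tall, 90 g, standing on its foot left or right in front of the reader. Origin under the centre of the foot, z up. Black foot 24 (x) x 34 (y) mm up to z = 28, tapered 2.8 mm a side over its last 6 mm; grey collar 34 x 46 mm, z = 28 to 33; grey grip block 28 (x) x 42 (y) mm, z = 33 to 68, pinch it across its 28 mm. Fully home the collar rests on the bay's top; either way round fits
- staff_pass: white staff pass in a hard case lying flat on the counter, 88 (x) x 56 (y) x 9 mm, 50 g, origin at the centre of its flat underside, z up. To be pinched across its 56 mm (y) near the middle, where it can swivel a little: pressed on the pad askew it swings flush at about 5 N, then the push rises. The underside goes on the pad, either way round. It lies in front of the reader, on the other side from the pack
- mug_white: bystander: white mug, 78 x 112 x 102 mm, loose, front left of the counter, origin at the centre of its underside
- cup_sleeves: bystander: pile of flat brown cup sleeves, 67 x 128 x 16 mm, loose, in front of the reader between the pack and the pass, origin at the centre of its underside
- teaspoon: bystander: steel teaspoon, 130 x 26 x 11 mm, loose, front right of the counter, origin under its middle
- syrup_a: bystander, fixed: brown syrup bottle, 69 mm across and 302 mm tall, at the back of the counter to the left; a second one stands 80 mm further left, and a black order pad lies left of the reader
- sugar_tin: bystander, fixed: square tin with a wooden lid, 87 x 87 x 100 mm, at the back of the counter to the right; a stack of cups 166 mm tall stands 95 mm further right and beyond it a large tray with a mug and a glass

How it is judged:
By the outcome, as a careful person would: the job done as asked, in the order asked, and still so for the second after the job is handed in, while the arm keeps its last pose, push and grip.
It also fails if it takes over 72 s, if anything falls off the work surface, if the arm or the gripper's body presses on something with over 40 N, if the wrist force passes 120 N, or if a joint passes its speed limit or range.

## Working session

There is one attempt and no reset: what is moved stays moved. The work goes in short steps, Python scripts to look and compute and a shell command to move; the robot and the scene stay as the last step left them, time stands still between calls to the robot, and variables do not carry over. Pictures are saved under pics/ and viewed, about 8 in all and at most 12, crops included, and the job is handed in when it is done.

```bash
mkdir -p pics; ls; python3 - <<'E'
from plant import *
import cv2
s=state();print(s)
for n in("scene","top"):
    im=read_camera(n);cv2.imwrite(f"pics/{n}0.png",im);print(n,get_calibration(n))
E
```

```text
pics
{'clock': 0.0, 'q': array([ 1.079784  ,  0.41190696, -0.0127101 ,  1.59705599,  0.00561978,
        1.13431123, -0.08218298]), 'qvel': array([ 6.33134511e-05,  8.01890313e-04, -1.09808983e-03, -1.29099880e-03,
       -2.35356507e-03, -6.36165752e-04, -8.58745336e-04]), 'joint_efforts': array([-2.69803177e-04, -6.00625277e+01,  6.82247300e-01, -2.99407411e+01,
        1.39489563e-02,  1.07246460e-02,  5.00482940e-05]), 'position': array([ 256.20093672, -569.5204742 ,  230.44380977]), 'orientation': array([-0.59352036,  0.38444946, -0.38342344,  0.59406958]), 'wrist_force': array([ 0.69803126, -0.3548035 , -0.55020643]), 'moment': array([ 0.0127817 , -0.00396066,  0.01479722]), 'grip_width': 85.45398739957906}
scene {'fx': 418.46061712677215, 'fy': 418.46061712677215, 'cx': 320.22020933647633, 'cy': 197.57612855724346, 'dist': array([0.03014331, 0.        , 0.        , 0.        , 0.        ]), 'view': array([[-6.19999971e-01, -7.84442404e-01,  1.58161457e-02,
         3.65593776e+02],
       [-5.31888891e-01,  4.05399154e-01, -7.43468718e-01,
         3.45854259e+02],
       [ 5.76796536e-01, -4.69363015e-01, -6.68583664e-01,
         8.77468204e+02],
       [ 0.00000000e+00,  0.00000000e+00,  0.00000000e+00,
         1.00000000e+00]])}
top {'fx': 428.26637727913806, 'fy': 428.26637727913806, 'cx': 326.27893662490106, 'cy': 202.98071034949905, 'dist': array([-0.09467297,  0.        ,  0.        ,  0.        ,  0.        ]), 'view': array([[ 3.74563054e-03, -9.99876087e-01,  1.52899136e-02,
         2.29450598e+01],
       [-9.85853374e-01, -6.25437566e-03, -1.67493305e-01,
         5.39094715e+02],
       [ 1.67568179e-01, -1.44462449e-02, -9.85754641e-01,
         1.28704009e+03],
       [ 0.00000000e+00,  0.00000000e+00,  0.00000000e+00,
         1.00000000e+00]])}
```

View pics/scene0.png

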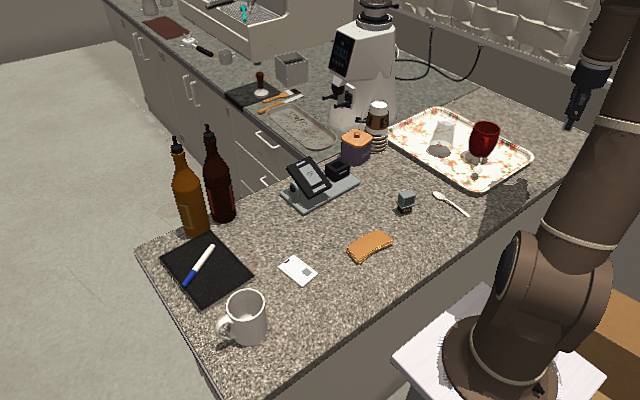

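View pics/top0.png

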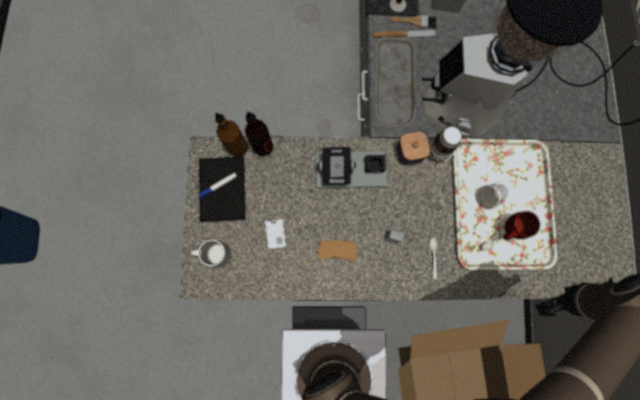

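The scene view shows the reader at about (320,185), the pack at (405,202) and the pass at (297,270). In the top view they are at (352,168), (396,236) and (275,234). I'll enlarge both.

```bash
python3 - <<'E'
import cv2
a=cv2.imread("pics/top0.png")[140:255,255:415];cv2.imwrite("pics/topc.png",cv2.resize(a,None,fx=5,fy=5,interpolation=cv2.INTER_CUBIC))
a=cv2.imread("pics/scene0.png")[145:290,270:425];cv2.imwrite("pics/scenec.png",cv2.resize(a,None,fx=4,fy=4,interpolation=cv2.INTER_CUBIC))
E
```

```text
(no output)
```

View pics/topc.png

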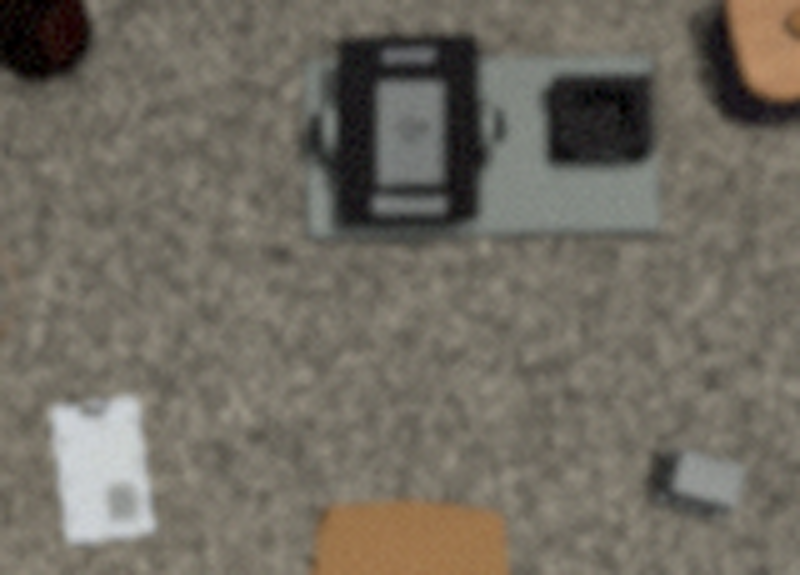

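View pics/scenec.png

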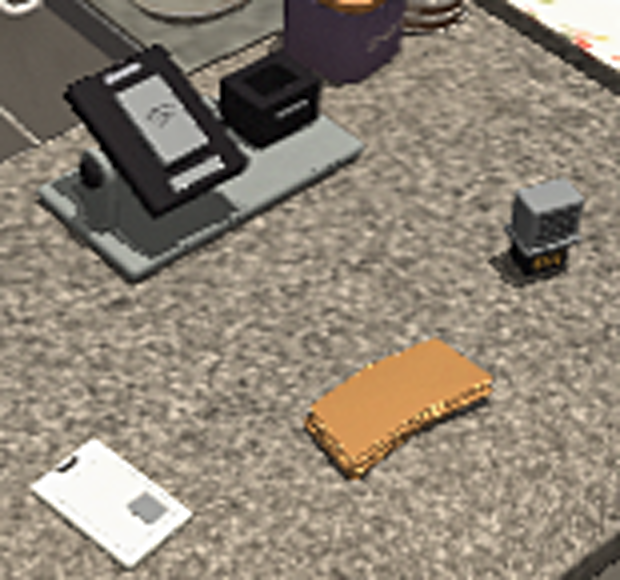

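The crops show the base, bay mouth, pad, pack top and pass corners clearly. I'll triangulate those corners from both views.

```bash
cat >h.py <<'E'
from plant import *
import cv2, numpy as np
from scipy.optimize import least_squares
def proj(n,P):
    c=get_calibration(n);K=np.array([[c['fx'],0,c['cx']],[0,c['fy'],c['cy']],[0,0,1]])
    V=c['view'];r,_=cv2.Rodrigues(V[:3,:3])
    return cv2.projectPoints(np.asarray(P,float).reshape(-1,1,3),r,V[:3,3],K,c['dist'])[0].reshape(-1,2)
def und(n,uv):
    c=get_calibration(n);K=np.array([[c['fx'],0,c['cx']],[0,c['fy'],c['cy']],[0,0,1]])
    return cv2.undistortPoints(np.asarray(uv,float).reshape(-1,1,2),K,c['dist']).reshape(-1,2)
def tri(u,v):
    a,b=und('top',u),und('scene',v)
    X=cv2.triangulatePoints(get_calibration('top')['view'][:3],get_calibration('scene')['view'][:3],a.T,b.T)
    return (X[:3]/X[3]).T
def onplane(n,uv,z):
    V=get_calibration(n)['view'];R=V[:3,:3];C=-R.T@V[:3,3]
    d=np.c_[und(n,uv),np.ones(len(np.atleast_2d(uv)))]@R
    return C+d*((z-C[2])/d[:,2])[:,None]
E
python3 - <<'E'
from h import *
np.set_printoptions(precision=1,suppress=True)
T=lambda l:(np.array(l)+.5)/5-.5+[255,140]
S=lambda l:(np.array(l)+.5)/4-.5+[270,145]
D={'base BL FL FR':([(305,60),(312,236),(657,233)],[(40,195),(135,275),(362,147)]),
'bay BL FL FR BR':([(548,78),(548,163),(650,163),(648,78)],[(222,92),(262,118),(320,90),(275,55)]),
'pack':([(682,453),(672,500),(737,510),(748,463)],[(513,190),(530,213),(583,198),(560,178)]),
'pass':([(50,405),(66,544),(154,530),(138,398)],[(30,488),(130,567),(192,514),(95,438)]),
'pad':([(375,80),(375,187),(445,187),(445,80)],[(112,92),(168,167),(210,150),(155,75)]),
'headtop L R':([(340,38),(475,38)],[(65,95),(160,45)])}
for k,(t,s) in D.items():
    X=tri(T(t),S(s));e=proj('top',X)-T(t);e2=proj('scene',X)-S(s)
    print(k,'\n',X,'mean',X.mean(0),'err',abs(e).max(),abs(e2).max())
    if len(X)==4:
        a=X[1]-X[0]+X[2]-X[3]; b=X[2]-X[1]+X[3]-X[0]
        print('  len back->front',np.linalg.norm(a)/2,'left->right',np.linalg.norm(b)/2,'yaw from a',np.arctan2(-a[1],-a[0]),'from b',np.arctan2(b[0],-b[1]),'slope',np.arctan2(-a[2],np.hypot(*a[:2])))
E
```

```text
base BL FL FR 
 [[ 715.4   59.2    3.3]
 [ 598.    55.     6.9]
 [ 601.3 -167.    11.2]] mean [638.2 -17.6   7.1] err 0.4712218824502088 0.6951222298508242
bay BL FL FR BR 
 [[ 692.9  -96.6   42.1]
 [ 636.3  -92.8   53.7]
 [ 640.  -156.8   47.4]
 [ 694.8 -156.9   48.4]] mean [ 666.  -125.8   47.9] err 0.6134557482140508 0.8654191976330026
  len back->front 55.98637614952686 left->right 62.23208432834628 yaw from a -0.03599179364137896 from b 0.045266048365897704 slope -0.09534174260141035
pack 
 [[ 453.6 -170.2   68.2]
 [ 426.7 -161.8   69.8]
 [ 418.8 -203.4   67.4]
 [ 447.7 -212.3   61.4]] mean [ 436.7 -186.9   66.7] err 0.9974488125155005 1.352485305518769
  len back->front 29.434321334764597 left->right 42.655109726691535 yaw from a -0.2982295130723855 from b -0.16316857504487728 slope -0.13035303154322628
pass 
 [[487.  220.6   4.1]
 [398.5 207.8   7.2]
 [408.  152.9   5.2]
 [492.4 165.1   6.9]] mean [446.5 186.6   5.9] err 0.24652877461505796 0.433857524094833
  len back->front 87.2963089368619 left->right 55.67004988789439 yaw from a 0.14339484328310675 from b 0.1334550008099946 slope -0.007794328351057513
pad 
 [[674.1  17.1 106.5]
 [613.4  15.2  77.2]
 [616.9 -27.2  68.6]
 [677.2 -24.9 100.2]] mean [645.4  -4.9  88.1] err 0.32963519637104355 0.49782481599334005
  len back->front 67.71998254094044 left->right 42.95669032334636 yaw from a 0.03406484846198341 from b 0.07637805812480432 slope 0.465269588688251
headtop L R 
 [[703.5  38.1  95.5]
 [700.8 -44.6 104.9]] mean [702.2  -3.3 100.2] err 0.25065331835736515 0.36017906009641365
```

```bash
cat >>h.py <<'E'
T=lambda l:(np.array(l)+.5)/5-.5+[255,140]
S=lambda l:(np.array(l)+.5)/4-.5+[270,145]
E
python3 - <<'E'
from h import *
np.set_printoptions(precision=2,suppress=True)
def W(p,L): 
    c,s=np.cos(p[2]),np.sin(p[2]);L=np.array(L,float)
    return np.c_[p[0]+c*L[:,0]-s*L[:,1],p[1]+s*L[:,0]+c*L[:,1],L[:,2]]
def rect(a,b,z,o=(0,0)): return [(o[0]+i*a/2,o[1]+j*b/2,z) for i,j in((1,1),(-1,1),(-1,-1),(1,-1))]
def reader(p):
    s=p[3];u=np.array([np.cos(s),0,np.sin(s)]);n=np.array([-np.sin(s),0,np.cos(s)]);c=np.array([0,50,65])+30*n;y=np.array([0,1,0])
    L=rect(120,230,14)[:3]+rect(50,62,54,(10,-75))+[c+i*32*u+j*20*y for i,j in((1,1),(-1,1),(-1,-1),(1,-1))]+[c+58*u-8*n+j*44*y for j in(1,-1)]
    return W(p,L)
t=[(305,60),(312,236),(657,233),(548,78),(548,163),(650,163),(648,78),(375,80),(375,187),(445,187),(445,80),(340,38),(475,38)]
s=[(40,195),(135,275),(362,147),(222,92),(262,118),(320,90),(275,55),(112,92),(168,167),(210,150),(155,75),(65,95),(160,45)]
def fit(m,t,s,p0):
    f=lambda p:np.r_[(proj('top',m(p))-T(t)).ravel(),(proj('scene',m(p))-S(s)).ravel()]
    r=least_squares(f,p0,loss='soft_l1',x_scale=[10,10,.1,.1][:len(p0)]);print(r.x,'rms',np.sqrt(np.mean(f(r.x)**2)));return r.x
p=fit(reader,t,s,[655,-55,.02,.45])
print('bay',W(p,[(10,-75,54)]));sl=p[3]
print('pad',W(p,[(-30*np.sin(sl),50,65+30*np.cos(sl))]))
fit(lambda p:W(p,rect(28,42,68)),[(682,453),(672,500),(737,510),(748,463)],[(513,190),(530,213),(583,198),(560,178)],[436,-187,-.2])
fit(lambda p:W(p,rect(88,56,9)),[(50,405),(66,544),(154,530),(138,398)],[(30,488),(130,567),(192,514),(95,438)],[446,187,.14])
st=state();from scipy.spatial.transform import Rotation as R
print(R.from_quat(st['orientation']).as_matrix())
E
```

```text
[654.15 -52.28   0.02   0.35] rms 1.0489176513428888
bay [[ 665.73 -127.06   54.  ]]
pad [[642.8   -2.51  93.18]]
[ 436.49 -186.42   -0.22] rms 0.6524959930431992
[445.13 187.05   0.14] rms 0.42768464654952554
[[ 0.41 -0.    0.91]
 [-0.91  0.    0.41]
 [-0.   -1.   -0.  ]]
```

```bash
cat >>h.py <<'E'
from scipy.spatial.transform import Rotation as R
def go(pos,yaw,slope=0.0,cmd=None):
    """print turn and shift (handwheel units) from now to TCP pos, jaw axis at yaw, tool y leaning for a pad of the given slope/ryaw"""
    st=state();R0=R.from_quat(st['orientation']).as_matrix()
    c,s=np.cos(yaw),np.sin(yaw)
    M=np.array([[c,0,-s],[s,0,c],[0,-1,0]])
    if np.ndim(slope): M=R.from_rotvec(slope).as_matrix()@M
    w=R.from_matrix(R0.T@M).as_rotvec()/(np.pi/2)
    d=R0.T@(np.array(pos)-st['position'])/200
    print('turn',w.round(3),'shift',d.round(4),'| t',round(st['clock'],2),'pos',st['position'].round(1),'yaw',round(np.arctan2(R0[1,0],R0[0,0]),3),'F',st['wrist_force'].round(1),'w',round(st['grip_width'],1),'q7',st['q'][[0,6]].round(2))
E
python3 -c "
from h import *
go((436.5,-186.4,140),-.22)
go((436.5,-186.4,140),-.22+np.pi)"
```

```text
turn [-0.    -0.591 -0.001] shift [-1.3766  0.4544  1.6081] | t 0.1 pos [ 256.3 -569.6  230.5] yaw -1.148 F [ 0.1 -0.3 -0.1] w 85.7 q7 [ 1.08 -0.08]
turn [ 1.000e-03  1.409e+00 -0.000e+00] shift [-1.3766  0.4544  1.6081] | t 0.1 pos [ 256.3 -569.6  230.5] yaw -1.148 F [ 0.1 -0.3 -0.1] w 85.7 q7 [ 1.08 -0.08]
```

```bash
python3 -m handwheel '[[[0,-0.3,0],[-0.8,0.2,0.95],1],[[0,-0.3,0],[-0.8,0.2,0.95],1],[[0,-0.3,0],[-0.8,0.2,0.95],1],[[0,-0.3,0],[-0.8,0.2,0.95],1],[[0,-0.3,0],[-0.8,0.2,0.95],1],[[0,-0.3,0],[-0.8,0.2,0.95],1]]'; python3 -c "
from h import *
go((436.5,-186.4,140),-.22)"
```

```text
clock: 0.85
position: [363.9, -346.4, 191.3]
orientation: [0.667, -0.235, 0.234, -0.667]
wrist_force: [-0.7, 0.3, 0.6]
grip_width: 85.2
turn [ 0.   -0.29 -0.  ] shift [-0.2174  0.256   0.8513] | t 0.85 pos [ 363.9 -346.4  191.3] yaw -0.676 F [-0.7  0.3  0.6] w 85.2 q7 [ 0.84 -0.08]
```

```bash
python3 -m handwheel '[[[0,-0.29,0],[-0.22,0.25,0.85],1],[[0,-0.29,0],[-0.22,0.25,0.85],1],[[0,-0.29,0],[-0.22,0.25,0.85],1],[[0,-0.29,0],[-0.22,0.25,0.85],1],[[0,-0.29,0],[-0.22,0.25,0.85],1],[[0,-0.29,0],[-0.22,0.25,0.85],1]]'; python3 -c "
from h import *
go((436.5,-186.4,38),-.22)
a=read_camera('scene');cv2.imwrite('pics/s1.png',cv2.resize(a[110:250,330:490],None,fx=4,fy=4,interpolation=2))"
```

```text
clock: 1.6
position: [435.8, -188.1, 141.5]
orientation: [0.703, -0.079, 0.079, -0.702]
wrist_force: [0.3, 0.4, -0.7]
grip_width: 85.3
turn [ 0.    -0.003  0.   ] shift [0.0015 0.5174 0.0097] | t 1.6 pos [ 435.8 -188.1  141.5] yaw -0.225 F [ 0.3  0.4 -0.7] w 85.3 q7 [ 0.63 -0.06]
```

View pics/s1.png

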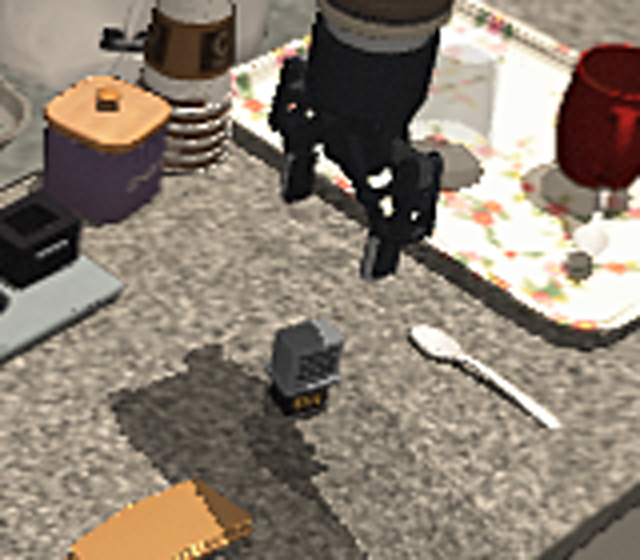

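The open fingers straddle the pack, which is at (310,360) in the crop. Descending.

```bash
python3 -m handwheel '[[[0,0,0],[0,0.26,0.01],1],[[0,0,0],[0,0.4,0.01],1],[[0,0,0],[0,0.53,0.01],1],[[0,0,0],[0,0.53,0.01],1],[[0,0,0],[0,0.53,0.01],0],[[0,0,0],[0,0.53,0.01],0],[[0,0,0],[0,0.53,0.01],0],[[0,0,0],[0,0.53,0.01],0],[[0,0,0],[0,0.53,0.01],0],[[0,0,0],[0,0.53,0.01],0],[[0,0,0],[0,0.53,0.01],0],[[0,0,0],[0,0.53,0.01],0]]'
```

```text
clock: 3.15
position: [437.1, -184.4, 36.2]
orientation: [0.703, -0.078, 0.079, -0.703]
wrist_force: [0.1, 0.0, 7.2]
grip_width: 27.4
```

```bash
python3 -m handwheel '[[[0,0,0],[0,-0.2,0],0],[[0,0,0],[0,-0.42,0],0],[[0,0,0],[0,-0.42,0],0],[[0,0,0],[0,-0.42,0],0]]'; python3 -c "
from h import *
go((665.7,-127.1,120),.02)"
```

```text
clock: 3.65
position: [436.3, -184.2, 119.2]
orientation: [0.703, -0.078, 0.078, -0.703]
wrist_force: [-0.3, 0.4, -1.3]
grip_width: 27.3
turn [ 0.    -0.154  0.   ] shift [ 1.0562 -0.004   0.5303] | t 3.65 pos [ 436.3 -184.2  119.2] yaw -0.221 F [-0.3  0.4 -1.3] w 27.3 q7 [ 0.62 -0.09]
```

```bash
python3 -m handwheel '[[[0,-0.154,0],[1,0,0.53],0],[[0,-0.154,0],[1,0,0.53],0],[[0,-0.154,0],[1,0,0.53],0],[[0,-0.154,0],[1,0,0.53],0],[[0,-0.154,0],[1,0,0.53],0],[[0,-0.154,0],[1,0,0.53],0],[[0,-0.154,0],[1,0,0.53],0]]'; python3 -c "
from h import *
go((665.7,-127.1,100),.02)
a=read_camera('scene')
cv2.imwrite('pics/s2.png',cv2.resize(a[120:220,290:410],None,fx=5,fy=5,interpolation=2))
a=read_camera('top');cv2.imwrite('pics/t2.png',a)"
```

```text
clock: 4.53
position: [653.6, -125.5, 118.8]
orientation: [0.707, 0.006, -0.008, -0.707]
wrist_force: [-0.8, 1.9, -0.4]
grip_width: 27.1
turn [ 0.    -0.    -0.001] shift [ 0.0603  0.0937 -0.0092] | t 4.53 pos [ 653.6 -125.5  118.8] yaw 0.02 F [-0.8  1.9 -0.4] w 27.1 q7 [ 0.39 -0.08]
```

View pics/s2.png

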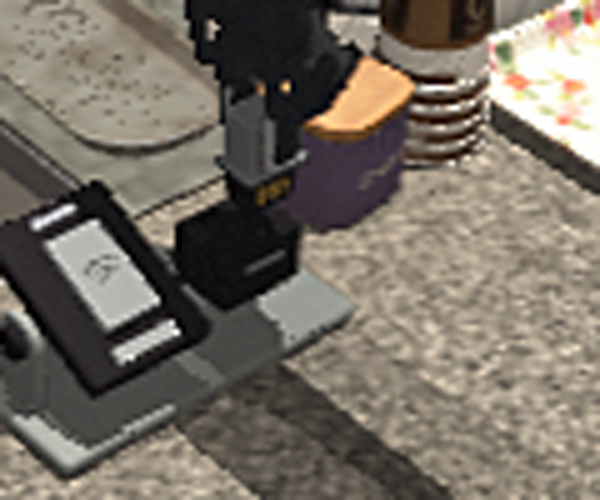

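The held pack hangs upright over the bay, with its collar near (262,160). I'll make one enlarged composite of both views with the predicted corners overlaid.

```bash
python3 - <<'E'
from h import *
def rect(cx,cy,z,a,b,yaw=.02):
    c,s=np.cos(yaw),np.sin(yaw);return [(cx+c*i*a/2-s*j*b/2,cy+s*i*a/2+c*j*b/2,z) for i,j in((1,1),(-1,1),(-1,-1),(1,-1))]
st=state();x,y,z=st['position'];print(st['position'])
sc=cv2.imread('pics/s2.png')
a=read_camera('scene');b=read_camera('top')
def crop(n,im,u0,v0,w,h,f,polys):
    o=cv2.resize(im[v0:v0+h,u0:u0+w],None,fx=f,fy=f,interpolation=cv2.INTER_CUBIC)
    o=np.clip(o.astype(float)*1.6+20,0,255).astype('uint8')
    for P,col in polys:
        q=((proj(n,P)-[u0,v0]+.5)*f*16-8).astype(int);cv2.polylines(o,[q],True,col,1,cv2.LINE_AA,4)
    return o
f0=z-36.2
polys=[(rect(x,y,f0+28,34,46),(0,255,0)),(rect(x,y,f0,18.4,28.4),(255,255,0)),(rect(665.7,-127.1,54,50,62),(0,0,255)),(rect(665.7,-127.1,54,27,37),(0,128,255))]
A=crop('scene',a,320,132,40,50,10,polys);B=crop('top',b,355,142,40,50,10,polys)
cv2.imwrite('pics/c3.png',np.hstack([A,B]))
E
```

```text
[ 654.1827326  -125.44388296  119.39601328]
```

View pics/c3.png

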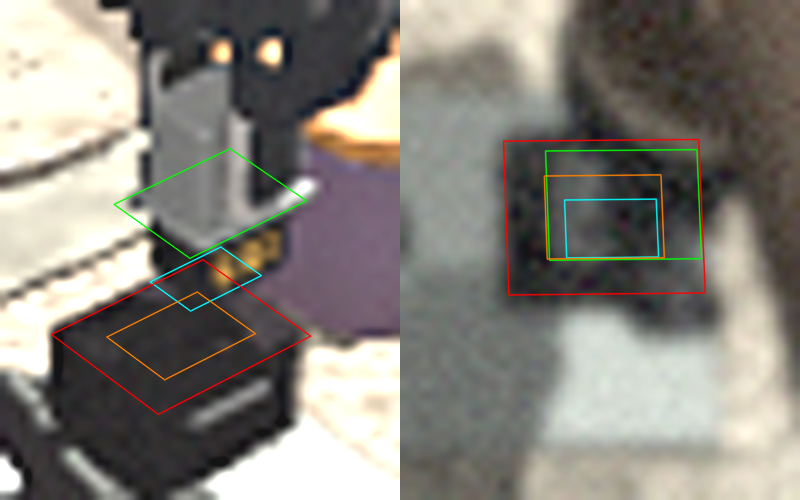

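The bay overlay in the scene view sits slightly right of the real block: its right edge is at x≈298 against 310. The collar tip is at (318,185) against 305 predicted. I'll look at the bay unoccluded in the first pictures.

```bash
python3 - <<'E'
import cv2,numpy as np
def crop(im,u0,v0,w,h,f):
    o=cv2.resize(im[v0:v0+h,u0:u0+w],None,fx=f,fy=f,interpolation=cv2.INTER_CUBIC).astype(float)
    o=np.clip((o/255)**.6*255,0,255).astype('uint8')
    for k in range(0,w,5): cv2.line(o,(k*f,0),(k*f,6),(0,0,255),1)
    for k in range(0,h,5): cv2.line(o,(0,k*f),(6,k*f),(0,0,255),1)
    return o
A=crop(cv2.imread('pics/scene0.png'),320,150,40,40,10);B=crop(cv2.imread('pics/top0.png'),355,145,40,40,10)
C=cv2.imread('pics/s2.png')
cv2.imwrite('pics/c4.png',np.hstack([A,B]))
E
```

```text
(no output)
```

View pics/c4.png

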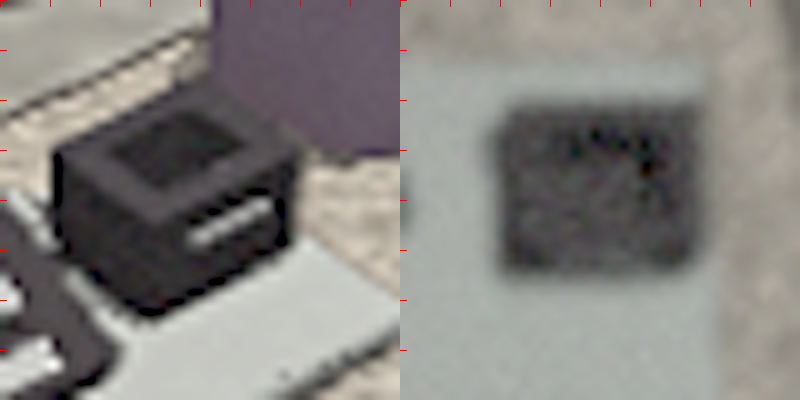

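```bash
python3 - <<'E'
from h import *
np.set_printoptions(precision=2,suppress=True)
def rect(cx,cy,z,a,b,yaw=.02):
    c,s=np.cos(yaw),np.sin(yaw);return np.array([(cx+c*i*a/2-s*j*b/2,cy+s*i*a/2+c*j*b/2,z) for i,j in((1,1),(-1,1),(-1,-1),(1,-1))])
C=lambda l,o:(np.array(l,float)+.5)/10-.5+o
s=C([(55,150),(155,222),(298,155),(205,85),(110,150),(160,192),(245,145),(200,110)],[320,150])
t=C([(100,107),(103,270),(295,270),(297,107)],[355,145])
def m(p):
    b=rect(p[0],p[1],54,50,62);h=rect(p[0],p[1],54,27,37);g=rect(p[0],p[1],14,50,62)
    return proj('scene',np.r_[b,h])-s, proj('top',np.r_[b[:1],g[1:3],b[3:]])-t
for k,f in (('both',lambda p:np.r_[m(p)[0].ravel(),m(p)[1].ravel()]),('scene',lambda p:m(p)[0].ravel()),('top',lambda p:m(p)[1].ravel())):
    r=least_squares(f,[666,-127]);print(k,r.x,np.sqrt(np.mean(r.fun**2)))
f0=119.4-36.2
for off in((0,0),(0,-2),(0,-4)):
  x,y=654.2+off[0],-125.4+off[1]
  print(off,((proj('scene',np.r_[rect(x,y,f0+50,28,42)[:3],rect(x,y,f0+33,34,46)[1:3]])-[320,132]+.5)*10-.5).round(0).tolist())
E
```

```text
both [ 668.77 -128.33] 0.6837716234196206
scene [ 667.82 -128.08] 0.5491886204533236
top [ 670.   -128.11] 0.8218687558348099
(0, 0) [[128.0, 145.0], [191.0, 189.0], [299.0, 137.0], [190.0, 244.0], [307.0, 187.0]]
(0, -2) [[133.0, 142.0], [196.0, 186.0], [304.0, 134.0], [195.0, 241.0], [312.0, 184.0]]
(0, -4) [[138.0, 140.0], [202.0, 184.0], [309.0, 132.0], [201.0, 239.0], [317.0, 182.0]]
```

```bash
python3 -m handwheel '[[[0,0,0],[0.07,0,0.005],0],[[0,0,0],[0.07,0.06,0.005],0],[[0,0,0],[0.07,0.13,0.005],0],[[0,0,0],[0.07,0.15,0.005],0],[[0,0,0],[0.07,0.165,0.005],0],[[0,0,0],[0.07,0.18,0.005],0],[[0,0,0],[0.07,0.18,0.005],0]]'; python3 -c "
from h import *
go((668.5,-124.5,64),.02)
print(state()['moment'])"
```

```text
clock: 5.6
position: [669.3, -124.0, 84.1]
orientation: [0.707, 0.007, -0.007, -0.707]
wrist_force: [-0.7, -2.0, 2.5]
grip_width: 27.2
turn [0.001 0.    0.001] shift [-0.0041  0.1006 -0.0025] | t 5.6 pos [ 669.3 -124.    84.1] yaw 0.02 F [-0.7 -2.   2.5] w 27.2 q7 [ 0.37 -0.1 ]
[-0.39853322  0.25671447 -0.01177337]
```

Already 6 mm into the bay with no force, so I'll continue.

```bash
python3 -m handwheel '[[[0,0,0],[0,0.03,0],0],[[0,0,0],[0,0.06,0],0],[[0,0,0],[0,0.08,0],0],[[0,0,0],[0,0.08,0],0]]'; python3 -c "
from h import *
go((668.5,-124.5,62),.02)
print(state()['moment'])"
```

```text
clock: 6.1
position: [669.5, -124.3, 66.8]
orientation: [0.707, 0.007, -0.007, -0.707]
wrist_force: [3.2, -5.1, -1.9]
grip_width: 27.2
turn [0.001 0.    0.001] shift [-0.005   0.024  -0.0007] | t 6.1 pos [ 669.5 -124.3   66.8] yaw 0.02 F [ 3.2 -5.1 -1.9] w 27.2 q7 [ 0.36 -0.1 ]
[-1.25720353 -0.815242    0.14500783]
```

```bash
python3 -m handwheel '[[[0,0,0],[0,0.012,0],0],[[0,0,0],[0,0.024,0],0],[[0,0,0],[0,0.036,0],0],[[0,0,0],[0,0.036,0],0]]'; python3 -c "
from h import *
go((668.5,-124.5,62),.02)
print(state()['moment'])"
```

```text
clock: 6.6
position: [669.6, -124.4, 62.3]
orientation: [0.708, 0.008, -0.006, -0.706]
wrist_force: [-4.9, -4.9, 16.6]
grip_width: 27.3
turn [ 0.001 -0.     0.001] shift [-0.0054  0.0014 -0.0002] | t 6.6 pos [ 669.6 -124.4   62.3] yaw 0.02 F [-4.9 -4.9 16.6] w 27.3 q7 [ 0.36 -0.11]
[-0.97334034  1.03494036  0.09990982]
```

Stopped at z 62.3 where 62.2 was expected. I'll press a bit more to confirm, then release partly and retreat upward.

```bash
python3 -m handwheel '[[[0,0,0],[0,0.015,0],0],[[0,0,0],[0,0.025,0],0],[[0,0,0],[0,0.025,0],0],[[0,0,0],[0,0.025,0],0]]'; python3 -m handwheel '[[[0,0,0],[0,-0.03,0],0.6],[[0,0,0],[0,-0.03,0],0.6],[[0,0,0],[0,-0.03,0],0.6],[[0,0,0],[0,-0.03,0],0.6],[[0,0,0],[0,-0.03,0],0.6]]'
```

```text
clock: 7.1
position: [669.7, -124.5, 62.1]
orientation: [0.708, 0.008, -0.006, -0.706]
wrist_force: [-17.7, -3.9, 49.5]
grip_width: 27.3
clock: 7.72
position: [668.8, -123.1, 60.4]
orientation: [-0.707, -0.007, 0.008, 0.707]
wrist_force: [-0.2, -0.5, -0.8]
grip_width: 51.4
```

```bash
python3 -m handwheel '[[[0,0,0],[0,-0.25,0],0.6],[[0,0,0],[0,-0.5,0],0.6],[[0,0,0],[0,-0.75,0],0.85],[[0,0,0],[0,-0.75,0],0.85],[[0,0,0],[0,-0.75,0],0.85]]'; python3 -c "
from h import *
go((446,187,150),1.71)
go((446,187,150),1.71-np.pi)
def rect(cx,cy,z,a,b,yaw=.02):
    c,s=np.cos(yaw),np.sin(yaw);return [(cx+c*i*a/2-s*j*b/2,cy+s*i*a/2+c*j*b/2,z) for i,j in((1,1),(-1,1),(-1,-1),(1,-1))]
o=[]
for n,u,v in(('scene',305,140),('top',330,140)):
    im=read_camera(n);cv2.imwrite(f'pics/{n}5.png',im);o.append(cv2.resize(im[v:v+60,u:u+50],None,fx=8,fy=8,interpolation=2))
cv2.imwrite('pics/c5.png',np.hstack(o))"
```

```text
clock: 8.35
position: [668.7, -123.3, 210.6]
orientation: [0.707, 0.007, -0.007, -0.707]
wrist_force: [-0.2, -1.0, -1.1]
grip_width: 72.4
turn [-0.    -1.075 -0.   ] shift [-1.081   0.3034  1.5741] | t 8.35 pos [ 668.7 -123.3  210.6] yaw 0.021 F [-0.2 -1.  -1.1] w 72.4 q7 [ 0.39 -0.05]
turn [ 0.     0.925 -0.   ] shift [-1.081   0.3034  1.5741] | t 8.35 pos [ 668.7 -123.3  210.6] yaw 0.021 F [-0.2 -1.  -1.1] w 72.4 q7 [ 0.39 -0.05]
```

View pics/c5.png

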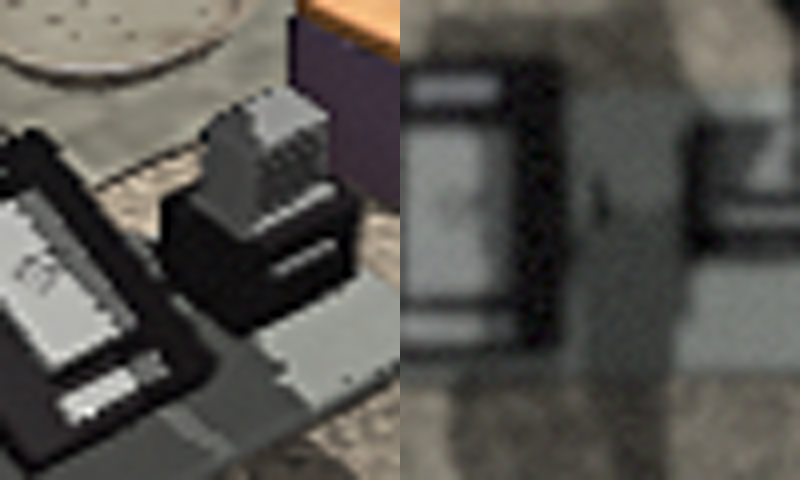

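The collar is seated on the bay top with the grip block upright at (265,150), so the pack is home. Now to the pass.

```bash
python3 -m handwheel '[[[0,-0.12,0],[-0.2,0,0.3],0.85],[[0,-0.24,0],[-0.4,0,0.5],0.85],[[0,-0.36,0],[-0.6,0,0.7],0.85],[[0,-0.48,0],[-0.75,0,0.85],0.85],[[0,-0.6,0],[-0.8,0.1,0.95],0.85],[[0,-0.6,0],[-0.8,0.1,0.95],0.85],[[0,-0.6,0],[-0.8,0.1,0.95],0.85]]'; python3 -c "
from h import *
go((446,187,100),1.71)"
```

```text
clock: 9.32
position: [505.6, 62.4, 190.8]
orientation: [-0.627, -0.326, 0.326, 0.628]
wrist_force: [0.6, -0.0, -0.7]
grip_width: 72.7
turn [-0.    -0.478 -0.   ] shift [0.3387 0.4543 0.6016] | t 9.32 pos [505.6  62.4 190.8] yaw 0.959 F [ 0.6 -0.  -0.7] w 72.7 q7 [0.37 0.49]
```

```bash
python3 -m handwheel '[[[0,-0.12,0],[0.1,0.1,0.2],0.85],[[0,-0.24,0],[0.25,0.2,0.4],0.85],[[0,-0.36,0],[0.34,0.3,0.6],0.85],[[0,-0.478,0],[0.34,0.45,0.6],0.85],[[0,-0.478,0],[0.34,0.45,0.6],0.85],[[0,-0.478,0],[0.34,0.45,0.6],0.85],[[0,-0.478,0],[0.34,0.45,0.6],0.85]]'; python3 -c "
from h import *
go((446,187,20),1.71)
o=[]
for n,u,v in(('scene',260,220),('top',255,210)):
    im=read_camera(n);o.append(cv2.resize(im[v:v+80,u:u+50],None,fx=7,fy=7,interpolation=2))
cv2.imwrite('pics/c6.png',np.hstack(o))"
```

```text
clock: 10.2
position: [446.6, 187.4, 102.1]
orientation: [0.465, 0.534, -0.533, -0.464]
wrist_force: [0.4, -0.2, 0.2]
grip_width: 72.7
turn [ 0.001 -0.    -0.   ] shift [-0.0013  0.4107  0.004 ] | t 10.2 pos [446.6 187.4 102.1] yaw 1.709 F [ 0.4 -0.2  0.2] w 72.7 q7 [0.19 0.76]
```

View pics/c6.png

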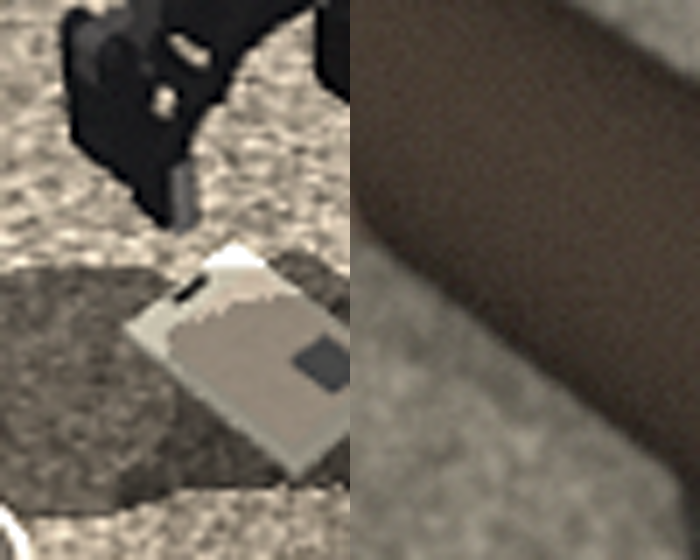

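The left finger is outside the pass's left edge and the jaws line up with it. I'll narrow the opening and feel for the counter.

```bash
python3 -m handwheel '[[[0,0,0],[0,0.2,0],0.75],[[0,0,0],[0,0.4,0],0.75],[[0,0,0],[0,0.48,0],0.75],[[0,0,0],[0,0.48,0],0.75],[[0,0,0],[0,0.48,0],0.75],[[0,0,0],[0,0.48,0],0.75]]';python3 -m handwheel '[[[0,0,0],[0,0.01,0],0.75],[[0,0,0],[0,0.02,0],0.75],[[0,0,0],[0,0.02,0],0.75]]'
```

```text
clock: 11.05
position: [446.3, 188.0, 6.3]
orientation: [0.463, 0.535, -0.534, -0.463]
wrist_force: [-0.2, 0.5, 0.9]
grip_width: 64.2
clock: 11.42
position: [445.3, 187.6, 0.9]
orientation: [-0.463, -0.534, 0.535, 0.463]
wrist_force: [-0.4, -0.2, -0.2]
grip_width: 64.0
```

```bash
python3 -m handwheel '[[[0,0,0],[0,0.01,0],0.75],[[0,0,0],[0,0.015,0],0.75],[[0,0,0],[0,0.015,0],0.75]]'
```

```text
clock: 11.8
position: [445.3, 187.7, -2.1]
orientation: [-0.463, -0.534, 0.535, 0.463]
wrist_force: [-0.3, -0.3, -0.6]
grip_width: 63.6
```

```bash
python3 -m handwheel '[[[0,0,0],[0,0.01,0],0.75],[[0,0,0],[0,0.01,0],0.75]]';python3 -m handwheel '[[[0,0,0],[0,0.01,0],0.75],[[0,0,0],[0,0.01,0],0.75]]';python3 -m handwheel '[[[0,0,0],[0,0.01,0],0.75],[[0,0,0],[0,0.01,0],0.75]]'
```

```text
clock: 12.05
position: [445.3, 187.7, -4.1]
orientation: [-0.463, -0.534, 0.535, 0.463]
wrist_force: [-0.2, -1.4, 0.4]
grip_width: 64.2
clock: 12.3
position: [445.4, 187.8, -6.0]
orientation: [0.463, 0.535, -0.534, -0.463]
wrist_force: [-0.0, 0.8, 1.2]
grip_width: 64.3
clock: 12.55
position: [445.5, 187.8, -6.1]
orientation: [-0.464, -0.535, 0.535, 0.462]
wrist_force: [-6.8, -5.6, 30.4]
grip_width: 64.1
```

Counter contact is at TCP z≈-6.2. I'll back off to about -3.5 and close.

```bash
python3 -m handwheel '[[[0,0,0],[0,-0.023,0],0.75],[[0,0,0],[0,-0.023,0],0.75],[[0,0,0],[0,-0.023,0],0],[[0,0,0],[0,-0.023,0],0],[[0,0,0],[0,-0.023,0],0],[[0,0,0],[0,-0.023,0],0],[[0,0,0],[0,-0.023,0],0],[[0,0,0],[0,-0.023,0],0]]'
```

```text
clock: 13.55
position: [445.5, 187.7, -3.0]
orientation: [-0.463, -0.534, 0.535, 0.463]
wrist_force: [-1.7, -1.1, 11.7]
grip_width: 53.8
```

```bash
python3 -m handwheel '[[[0,0,0],[0,-0.2,0],0],[[0,0,0],[0,-0.45,0],0],[[0,0,0],[0,-0.7,0],0],[[0,0,0],[0,-0.85,0],0],[[0,0,0],[0,-0.85,0],0],[[0,0,0],[0,-0.85,0],0]]'; python3 - <<'E'
from h import *
np.set_printoptions(precision=3,suppress=True)
t=T([(375,80),(375,187),(445,187),(445,80),(340,38),(475,38)])
s=S([(112,92),(168,167),(210,150),(155,75),(65,95),(160,45)])
def P(x,y,sl,yaw,hz=65):
    u=np.array([np.cos(sl),0,np.sin(sl)]);n=np.array([-np.sin(sl),0,np.cos(sl)]);c=np.array([0,0,hz])+30*n;Y=np.array([0,1,0])
    L=np.array([c+i*32*u+j*20*Y for i,j in((1,1),(-1,1),(-1,-1),(1,-1))]+[c+58*u-8*n+j*44*Y for j in(1,-1)])
    return L@R.from_euler('z',yaw).as_matrix().T+[x,y,0], (R.from_euler('z',yaw).as_matrix()@c)+[x,y,0]
for yaw in(.02,.035):
  for nm,wt,ws in(('both',1,1),('top',1,0),('scene',0,1)):
    f=lambda p:np.r_[wt*(proj('top',P(p[0],p[1],p[2],yaw)[0])-t).ravel(),ws*(proj('scene',P(p[0],p[1],p[2],yaw)[0])-s).ravel()]
    r=least_squares(f,[657,-2,.45],x_scale=[10,10,.1]);print(yaw,nm,r.x,P(*r.x,yaw)[1],np.sqrt(np.mean(r.fun**2)))
# coarse image overlay to judge edges: slopes .35,.45,.55 with hinge at reader (657,-2)
q=[]
for n,u,v in(('scene',285,145),('top',315,140)):
    im=cv2.imread(f'pics/{n}0.png');o=cv2.resize(im[v:v+60,u:u+50],None,fx=8,fy=8,interpolation=cv2.INTER_CUBIC);o=np.clip((o/255.)**.7*255,0,255).astype('uint8')
    for sl,col in((.36,(0,255,0)),(.46,(0,0,255)),(.56,(255,128,0))):
        X=P(656.5,-2,sl,.02)[0]
        for k in (X[:4],X[4:]):
            cv2.polylines(o,[((proj(n,k)-[u,v]+.5)*128-8).astype(int)],True,col,1,cv2.LINE_AA,4)
    q.append(o)
cv2.imwrite('pics/c7.png',np.hstack(q))
print(state()['position'],state()['wrist_force'],state()['grip_width'])
E
```

```text
clock: 14.3
position: [445.0, 187.1, 165.7]
orientation: [-0.463, -0.534, 0.535, 0.463]
wrist_force: [-0.2, -0.0, -0.3]
grip_width: 53.8
0.02 both [653.555  -3.073   0.37 ] [642.719  -3.29   92.974] 0.8395081072881865
0.02 top [650.977  -4.319   0.227] [644.225  -4.454  94.23 ] 0.330749748082741
0.02 scene [651.107  -0.583   0.393] [639.626  -0.812  92.715] 0.5588199219119546
0.035 both [653.962  -3.151   0.384] [642.727  -3.544  92.814] 0.8493991515798115
0.035 top [651.582  -4.476   0.25 ] [644.176  -4.735  94.07 ] 0.36176657451585315
0.035 scene [651.456  -0.608   0.407] [639.6    -1.023  92.555] 0.5502175147988625
[445.02  187.094 165.657] [-0.221 -0.043 -0.314] 53.78382440275687
```

View pics/c7.png

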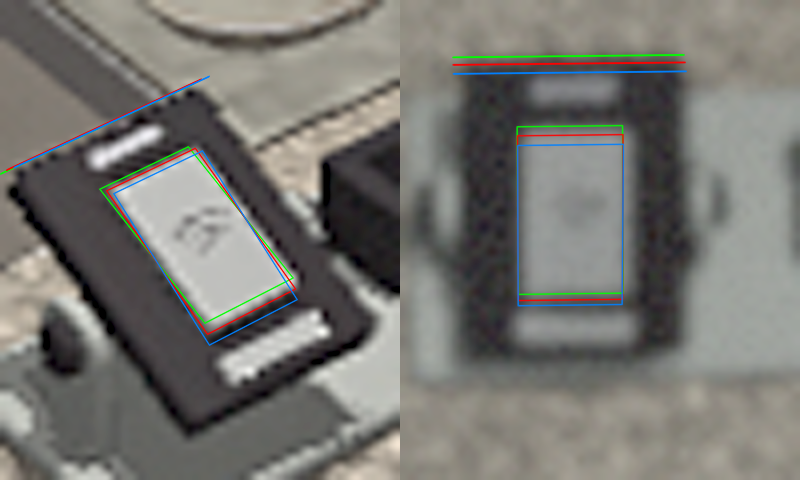

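The pad outline fits in both views, with its corners at about (118,193), (195,155), (297,283) and (210,325) in the scene half. The slope still needs sharpening, so I'll do a subpixel fit of the pad's edges.

```bash
python3 - <<'E'
from h import *
from scipy.ndimage import map_coordinates
np.set_printoptions(precision=3,suppress=True)
Z=30
def frame(p,yaw=.022):
    x,y,sl=p[:3];Ry=R.from_euler('z',yaw).as_matrix()
    u=Ry@[np.cos(sl),0,np.sin(sl)];n=Ry@[-np.sin(sl),0,np.cos(sl)];Y=Ry@[0,1,0]
    return np.array([x,y,65])+30*n,u,Y
G={n:cv2.imread(f'pics/{n}0.png').astype(float).mean(2) for n in('scene','top')}
def edges(n,p):
    """signed offsets (mm in pad plane, outward) of the observed edge at points along each model edge"""
    c,u,Y=frame(p);out=[];d=np.arange(-5,5.01,.25)
    for a,b,L,M,s in((u,Y,32,20,1),(u,Y,32,20,-1),(Y,u,20,32,1),(Y,u,20,32,-1)):
        for k in np.linspace(-.8,.8,13):
            X=c+s*L*a+k*M*b+d[:,None]*s*a
            uv=proj(n,X);I=map_coordinates(G[n],[uv[:,1],uv[:,0]],order=3)
            g=-np.gradient(I);g[g<0]=0
            i=g.argmax();sl=slice(max(i-6,0),i+7);out.append((g[sl]*d[sl]).sum()/(g[sl].sum()+1e-9))
    return np.array(out)
for names in(['scene'],['top'],['scene','top']):
    p0={'scene':[653,-1,.4],'top':[654,-4,.4]}.get(names[0]) if len(names)==1 else [654,-3,.4]
    p=np.array(p0)
    for it in range(6):
        def f(p): return np.concatenate([edges(n,p) for n in names])
        p=least_squares(f,p,x_scale=[10,10,.1],diff_step=[1e-3,.2,.03],loss='soft_l1').x
    r=f(p);c=frame(p)[0];print(names,p,'pad',c,'rms',np.sqrt((r**2).mean()),'edge means',r.reshape(-1,13).mean(1))
E
```

```text
Traceback (most recent call last):
  File "h.py", line 5, in proj
    c=get_calibration(n);K=np.array([[c['fx'],0,c['cx']],[0,c['fy'],c['cy']],[0,0,1]])
ValueError: time passes only in moves, steps and waits
```

```bash
sed -i '3a import functools\nget_calibration=functools.lru_cache(None)(get_calibration)' h.py; cat > pad.py <<'E'
from h import *
from scipy.ndimage import map_coordinates
np.set_printoptions(precision=3,suppress=True)
def frame(p,yaw=.022):
    x,y,sl=p[:3];Ry=R.from_euler('z',yaw).as_matrix()
    u=Ry@[np.cos(sl),0,np.sin(sl)];n=Ry@[-np.sin(sl),0,np.cos(sl)];Y=Ry@[0,1,0]
    return np.array([x,y,65])+30*n,u,Y
G={n:cv2.imread(f'pics/{n}0.png').astype(float).mean(2) for n in('scene','top')}
d=np.arange(-5,5.01,.25)
def lines(p,k=np.linspace(-.8,.8,13)):
    c,u,Y=frame(p)
    return [(c+s*L*a+k[:,None]*M*b,s*a) for a,b,L,M,s in((u,Y,32,20,1),(u,Y,32,20,-1),(Y,u,20,32,1),(Y,u,20,32,-1))]
def extract(n,p):
    out=[]
    for X,a in lines(p):
        q=[]
        for x in X:
            uv=proj(n,x+d[:,None]*a);I=map_coordinates(G[n],[uv[:,1],uv[:,0]],order=3)
            g=np.clip(-np.gradient(I),0,None);i=g.argmax();sl=slice(max(i-6,0),i+7)
            q.append((g[sl,None]*uv[sl]).sum(0)/g[sl].sum())
        out.append(np.median(q,0)*0+np.array(q))
    return out
def res(n,p,E):
    r=[]
    for (X,_),q in zip(lines(p,np.array([-1.,1.])),E):
        A,B=proj(n,X);t=(B-A)/np.linalg.norm(B-A);r.append((q-A)@[-t[1],t[0]])
    return np.concatenate(r)
for names,p in((['scene'],[653,-1,.4]),(['top'],[654,-4,.4]),(['scene','top'],[654,-3,.4])):
    for it in range(5):
        E={n:extract(n,p) for n in names}
        f=lambda p:np.concatenate([res(n,p,E[n]) for n in names])
        p=least_squares(f,p,x_scale=[10,10,.1],loss='soft_l1',f_scale=.2).x
    r=f(p);print(names,p,'pad',frame(p)[0],'rms px',np.sqrt((r**2).mean()),r.reshape(-1,13).mean(1))
E
python3 pad.py
```

```text
['scene'] [655.427  -3.713   0.412] pad [643.424  -3.977  92.493] rms px 0.09621921329679517 [-0.007  0.009  0.032 -0.025]
['top'] [656.238  -4.599   0.371] pad [645.378  -4.838  92.964] rms px 0.31069042664853613 [ 0.03   0.006 -0.313  0.33 ]
['scene', 'top'] [657.878  -4.434   0.447] pad [644.92   -4.719  92.056] rms px 0.3167827653577865 [-0.392 -0.163 -0.013 -0.078  0.36   0.076 -0.266  0.432]
```

Scene and top agree on a slope of about 0.42 and a pad centre near (644.5,-3,92). Going to a tilted stand-off 77 mm off the pad.

```bash
cat >>h.py <<'E'
PAD=np.array([644.5,-3.2,92.2]);SL=.42;YW=.022
N=R.from_euler('z',YW).apply([-np.sin(SL),0,np.cos(SL)]);U=R.from_euler('z',YW).apply([np.cos(SL),0,np.sin(SL)])
def pad(h): go(PAD+N*h,YW+np.pi/2,-SL*np.array([-np.sin(YW),np.cos(YW),0]))
E
python3 -c "
from h import *
pad(77)"
```

```text
turn [-0.268  0.076  0.016] shift [-1.0648  0.0155 -0.696 ] | t 14.3 pos [445.  187.1 165.7] yaw 1.714 F [-0.2 -0.  -0.3] w 53.8 q7 [0.26 0.85]
```

```bash
python3 -m handwheel '[[[0,0,0],[-0.2,0,-0.14],0],[[-0.05,0,0],[-0.4,0,-0.28],0],[[-0.1,0.02,0],[-0.6,0,-0.42],0],[[-0.17,0.05,0.01],[-0.8,0,-0.56],0],[[-0.23,0.076,0.016],[-1,0,-0.69],0],[[-0.268,0.076,0.016],[-1,0,-0.69],0],[[-0.268,0.076,0.016],[-1,0,-0.69],0],[[-0.268,0.076,0.016],[-1,0,-0.69],0]]'; python3 -c "
from h import *
pad(20)"
```

```text
clock: 15.3
position: [610.2, 10.3, 166.0]
orientation: [0.586, 0.6, -0.389, -0.381]
wrist_force: [0.7, 0.3, -0.6]
grip_width: 54.2
turn [-0.     0.001  0.001] shift [-0.0714  0.306  -0.0048] | t 15.3 pos [610.2  10.3 166. ] yaw 1.594 F [ 0.7  0.3 -0.6] w 54.2 q7 [0.51 0.91]
```

```bash
python3 -m handwheel '[[[0,0,0],[-0.071,0.1,-0.005],0],[[0,0,0],[-0.071,0.2,-0.005],0],[[0,0,0],[-0.071,0.3,-0.005],0],[[0,0,0],[-0.071,0.34,-0.005],0],[[0,0,0],[-0.071,0.34,-0.005],0],[[0,0,0],[-0.071,0.34,-0.005],0]]'; python3 - <<'E'
from h import *
pad(-3)
o=[]
st=state();Rm=R.from_quat(st['orientation']).as_matrix();c=st['position']-3*Rm[:,1]
L=lambda C,u,v,a,b:[C+i*a/2*u+j*b/2*v for i,j in((1,1),(-1,1),(-1,-1),(1,-1))]
for n,u,v in(('scene',280,130),('top',305,135)):
    im=read_camera(n);cv2.imwrite(f'pics/{n}8.png',im);a=cv2.resize(im[v:v+75,u:u+65],None,fx=6,fy=6,interpolation=2)
    for P,col in((L(c,Rm[:,2],Rm[:,0],88,56),(0,255,0)),(L(PAD,U,Rm[:,0],64,40),(0,0,255))):
        cv2.polylines(a,[((proj(n,P)-[u,v]+.5)*6*16-8).astype(int)],True,col,1,cv2.LINE_AA,4)
    o.append(a)
cv2.imwrite('pics/c8.png',np.hstack(o))
E
```

```text
clock: 16.05
position: [639.8, -3.7, 105.7]
orientation: [0.587, 0.6, -0.388, -0.38]
wrist_force: [0.4, -0.9, -1.4]
grip_width: 54.2
turn [0.001 0.    0.   ] shift [0.0018 0.0862 0.0061] | t 16.05 pos [639.8  -3.7 105.7] yaw 1.593 F [ 0.4 -0.9 -1.4] w 54.2 q7 [0.4  0.78]
```

View pics/c8.png

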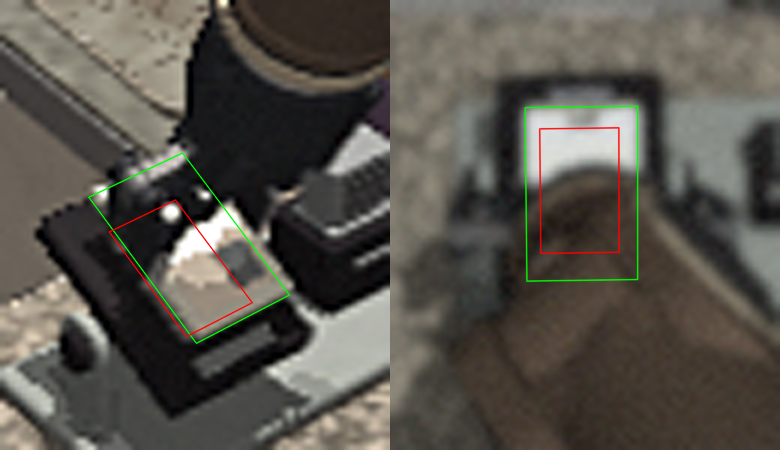

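The pass lies tilted over the pad: in the top half its edges are at x≈525 and 640, centred on the head (500 to 660). In the scene half its front edge matches the prediction. Approaching to contact.

```bash
python3 -m handwheel '[[[0,0,0],[0,0.04,0.006],0],[[0,0,0],[0,0.065,0.006],0],[[0,0,0],[0,0.075,0.006],0],[[0,0,0],[0,0.075,0.006],0]]';python3 -m handwheel '[[[0,0,0],[0,0.005,0],0],[[0,0,0],[0,0.005,0],0]]';python3 -m handwheel '[[[0,0,0],[0,0.005,0],0],[[0,0,0],[0,0.005,0],0]]'; python3 -c "
from h import *
pad(-3);s=state();print(s['wrist_force']@N,s['moment'])"
```

```text
clock: 16.65
position: [644.6, -3.8, 90.6]
orientation: [0.587, 0.6, -0.389, -0.38]
wrist_force: [0.5, -0.5, 0.0]
grip_width: 54.2
clock: 16.9
position: [645.1, -3.9, 90.0]
orientation: [0.587, 0.6, -0.388, -0.38]
wrist_force: [-0.6, 0.7, -0.8]
grip_width: 54.0
clock: 17.15
position: [645.4, -3.9, 89.4]
orientation: [0.587, 0.6, -0.388, -0.38]
wrist_force: [-2.5, -0.8, 2.9]
grip_width: 54.0
turn [0.001 0.    0.   ] shift [ 0.0037  0.0002 -0.0017] | t 17.15 pos [645.4  -3.9  89.4] yaw 1.593 F [-2.5 -0.8  2.9] w 54.0 q7 [0.36 0.73]
3.6160640235343977 [-0.00506586  0.66331488  0.04837696]
```

Contact came within 0.1 mm of the prediction. I'll press gently until it sits flush and the push rises.

```bash
for i in 1 2; do python3 -m handwheel '[[[0,0,0],[0,0.0025,0],0],[[0,0,0],[0,0.0025,0],0]]'; python3 -c "
from h import *
s=state();print('press',s['wrist_force']@N,'along slope',s['wrist_force']@U,'h',(s['position']-PAD)@N,s['moment'])"; done
```

```text
clock: 17.4
position: [645.5, -3.9, 89.3]
orientation: [0.587, 0.6, -0.388, -0.38]
wrist_force: [-7.9, -0.8, 9.2]
grip_width: 54.3
press 11.64239062849551 along slope -3.453913553780073 h -3.0703447884758264 [ 0.03311783  1.0578298  -0.00446005]
clock: 17.65
position: [645.5, -3.9, 89.2]
orientation: [0.587, 0.6, -0.389, -0.38]
wrist_force: [-12.7, -0.4, 16.8]
grip_width: 53.8
press 20.554915949160993 along slope -4.7627099744814405 h -3.143101487486494 [0.08313242 1.34888667 0.00965966]
```

It pushed stiffly straight from contact, so it's flush. I'll ease back to a light press of about 8 N.

```bash
python3 -m handwheel '[[[0,0,0],[0,-0.0035,0],0],[[0,0,0],[0,-0.0035,0],0],[[0,0,0],[0,-0.0035,0],0],[[0,0,0],[0,-0.0035,0],0]]'; cat pad.py | sed -n 1,3p >/dev/null; python3 - <<'E'
from h import *
from scipy.ndimage import map_coordinates
s=state();print('press',s['wrist_force']@N,'along',s['wrist_force']@U,'pos-PAD (u,n)',(s['position']-PAD)@U,(s['position']-PAD)@N,s['moment'],s['grip_width'],s['clock'])
# pass edges in the top view: width profile near its upper end, and head's profile beyond it
im=read_camera('top').astype(float).mean(2);im0=cv2.imread('pics/top0.png').astype(float).mean(2)
V=np.array([-np.sin(YW),np.cos(YW),0]);d=np.arange(-36,36.1,.25)
for off in(30,36):
    uv=proj('top',PAD+U*off+N*5+d[:,None]*V);I=map_coordinates(im,[uv[:,1],uv[:,0]],order=3);g=np.gradient(I)
    print('pass y edges rel. PAD',d[g[:144].argmax()],d[144+g[144:].argmin()])
for off in(-15,15):
    uv=proj('top',PAD+U*off+d[:,None]*V);I=map_coordinates(im0,[uv[:,1],uv[:,0]],order=3);g=np.gradient(I)
    print('pad y edges rel. PAD',d[g[:144].argmax()],d[144+g[144:].argmin()])
d=np.arange(30,56,.25);uv=proj('top',PAD+N*5+d[:,None]*U);I=map_coordinates(im,[uv[:,1],uv[:,0]],order=3)
print('pass upper edge (want 44)',d[np.gradient(I).argmin()])
d=np.arange(22,42,.25);uv=proj('top',PAD+d[:,None]*U);I=map_coordinates(im0,[uv[:,1],uv[:,0]],order=3)
print('pad upper edge (want 32)',d[np.gradient(I).argmin()])
# head's upper edge before/after
d=np.arange(48,68,.25)
for nm,n in(('scene','scene'),('top','top')):
    im1=read_camera(n).astype(float).mean(2);i0=cv2.imread(f'pics/{n}0.png').astype(float).mean(2);r=[]
    for i in(i0,im1):
        uv=proj(n,PAD-8*N+38*V+d[:,None]*U);I=map_coordinates(i,[uv[:,1],uv[:,0]],order=3);r.append(d[np.gradient(I).argmax()])
    print(n,'head edge before/after',r)
E
```

```text
clock: 18.15
position: [645.5, -3.9, 89.3]
orientation: [0.587, 0.6, -0.388, -0.38]
wrist_force: [-7.0, -0.4, 9.4]
grip_width: 53.7
press 11.407808998590566 along -2.5915596308072604 pos-PAD (u,n) -0.30457390785794675 -3.0503304331095076 [0.04644678 0.93072517 0.01915718] 53.6790379226216 18.15
pass y edges rel. PAD -30.25 27.5
pass y edges rel. PAD -30.25 29.0
pad y edges rel. PAD -24.0 19.5
pad y edges rel. PAD -24.25 19.5
pass upper edge (want 44) 34.25
pad upper edge (want 32) 33.5
scene head edge before/after [np.float64(56.75), np.float64(56.75)]
top head edge before/after [np.float64(57.0), np.float64(56.75)]
```

```bash
python3 - <<'E'
from h import *
from scipy.ndimage import map_coordinates
V=np.array([-np.sin(YW),np.cos(YW),0])
def prof(im,n,o,dirn,d): 
    uv=proj(n,o+d[:,None]*dirn);return np.gradient(map_coordinates(im,[uv[:,1],uv[:,0]],order=3))
S0={n:cv2.imread(f'pics/{n}0.png').astype(float).mean(2) for n in('scene','top')}
S1={n:read_camera(n).astype(float).mean(2) for n in('scene','top')}
d=np.arange(38,52,.25);e=np.arange(26,40,.25);f=np.arange(14,36,.25)
for v in(-18,-12,12,18):
    print('top upper: pass',d[prof(S1['top'],'top',PAD+V*v,U,d).argmin()],'pad',e[prof(S0['top'],'top',PAD+V*v*.8,U,e).argmin()],
     '| scene lower: pass',d[prof(S1['scene'],'scene',PAD+V*v,-U,d).argmin()],'pad',e[prof(S0['scene'],'scene',PAD+V*v*.8,-U,e).argmin()])
for u in(-38,-34,-30):
    print('scene y edges pass L,R',f[prof(S1['scene'],'scene',PAD+U*u,V,f).argmin()],-f[prof(S1['scene'],'scene',PAD+U*u,-V,f).argmin()],'pad',f[prof(S0['scene'],'scene',PAD+U*u*.7,V,f).argmin()],-f[prof(S0['scene'],'scene',PAD+U*u*.7,-V,f).argmin()])
E
```

```text
top upper: pass 45.0 pad 33.0 | scene lower: pass 42.0 pad 32.0
top upper: pass 44.0 pad 33.25 | scene lower: pass 42.25 pad 32.5
top upper: pass 44.75 pad 35.5 | scene lower: pass 43.0 pad 32.5
top upper: pass 45.0 pad 33.25 | scene lower: pass 42.75 pad 33.0
scene y edges pass L,R 25.75 -33.0 pad 18.0 -21.25
scene y edges pass L,R 26.75 -33.25 pad 18.75 -21.25
scene y edges pass L,R 25.75 -34.0 pad 19.5 -20.75
```

Averaged over both views, the pass is centred within about 1 mm each way, and the head edge hasn't moved. One small easing of the push, then a check.

```bash
python3 -m handwheel '[[[0,0,0],[0,-0.0015,0],0],[[0,0,0],[0,-0.0015,0],0],[[0,0,0],[0,-0.0015,0],0],[[0,0,0],[0,-0.0015,0],0],[[0,0,0],[0,-0.0015,0],0],[[0,0,0],[0,-0.0015,0],0]]'; python3 -c "
from h import *
s=state();print('press',s['wrist_force']@N,'along',s['wrist_force']@U)"
```

```text
clock: 19.15
position: [645.5, -3.9, 89.3]
orientation: [0.587, 0.6, -0.388, -0.38]
wrist_force: [-5.8, -0.2, 6.5]
grip_width: 54.0
press 8.311876106587343 along -2.6181389174462923
```

```bash
python3 -c "
from plant import *
print(hand_in())"
```

```text
the job is handed in; nothing more can be done
None
```

I seated the battery pack in the bay and let go of it, then picked up the staff pass. I handed in at about 19 s with the pass held on the pad at roughly 8 N.

- **Battery pack:** it stopped at the expected height (TCP z 62.1 to 62.3 mm) and did not move further under a 50 N push. A later picture shows the collar resting on the bay top.
- **Pass contact:** I tilted it to 0.42 rad, and it met the pad within about 0.1 mm of where I predicted. The push rose stiffly straight away, peaked at about 20 N, and I eased it back. I judged flushness from that stiffness only.
- **Reader head:** its upper edge looks the same before and after, within 0.25 mm as measured in the pictures.

**Checks that disagreed:**
- **Sideways centring:** the top view puts the pass about 1.3 mm to the left and the scene view about 2.6 mm to the right. I took the average of about 0.6 mm to the right and left it there.
- **Up the slope:** the two views put the pass between about 0.6 mm low and 2 mm high, averaging 0.7 mm high.
- **Slope:** separate fits gave 0.37 to 0.45 rad. A side force of 2.6 N along the slope was still there at the end.

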